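# Tuck shut the disc case of the cookie press

### The job

Close the cookie press's disc case: with the fingertips, gently fold the sprung teal flap over onto the case and, keeping it pressed down, push it along by its ridge until its edge is fully home beneath the orange lip, so that it stays shut when you let go. Press and push only: pinch and lift nothing, and leave the discs in the case and the fork, saucer, tin and cookie press where they are.

Things in the scene. Friction and masses are not known exactly. Their poses are not given: they have to be found in the camera images.
- case: Cream plastic case, open on top, fixed to the ledge; rim 46 mm high. Origin on the ledge; z up, x points from the hinge end (x -58 mm) to the lip end (+70 mm), y spans -56 to +56 mm. An orange end wall at +x, 57 mm high, carries the orange retaining lip.
- lip (a point): Middle of the lip's inner (hinge-side) lower edge: x +50, y 0, z 53 mm in the case frame. The lip is a fixed strip, 4 mm thick, across the full width, from x +50 to +70 mm, underside 53 mm and top 57 mm above the ledge, open towards the hinge.
- flap (a joint): Hinge of the teal flap, rad: 0 = folded level on the rim (hard stop), pi/2 = upright; starts at 1.2 to 1.75, limit 1.8. Hinge line along the case's y, at z 46 mm and x = -50 mm + tuck; folded, the flap's top face is 50 mm above the ledge. A light spring urges it to 1.5: holding it folded takes 1 N at the free edge, 2 to 3 N at mid-length; let go untucked, it springs up.
- tuck (a joint): Slide of the flap and its hinge along the case's x, m. 0 (start) = folded flap's edge 5 mm short of the lip; 0.018 = stop, 13 mm beneath the lip. Rubs with 3.5 N, stays where left, can be pushed back. Folded, the flap passes 3 mm below the lip: it must be within about 0.03 rad of level to enter. Tucked and let go, it rises against the lip to about 0.04 rad.
- flap_edge (a point): Middle of the flap's free edge, on its outer face (the top face when folded). The flap is a rigid plate 95 mm long from hinge line to this edge, 100 mm wide, 4 mm thick; its underside lies on the hinge line.
- flap_ridge (a point): Middle of the hinge-side face of the push ridge on the flap's outer face: a bar 80 mm long across the flap, 6 mm thick (67 to 73 mm from the hinge), 8 mm high above the face; this point is 4 mm above the face.
- discs: Stack of loose steel press discs lying in the case, 52 mm across, 14 mm high; origin at the centre of its underside. The case floor is 5 mm thick.
- fork: Stainless dessert fork lying on the ledge, 175 x 20 x 4 mm, long along its x, origin underneath near its middle.
- saucer: Green ceramic saucer, 130 mm across, 18 mm high, origin at the centre of its underside.
- tin: Closed round tin with a red lid, 100 mm across, 63 mm high, origin at the centre of its underside.
- press: Steel cookie press lying on its side, 210 mm long along its x (-75 to +135 mm), 60 mm high, squeeze lever out to 84 mm on its +y side; origin on the ledge under the barrel's middle.
Mind the look-alikes: they are no part of the job. Leave any blue, pink or yellow look-alike of the case alone.

How it is judged:
By the outcome, as a careful person would: the job done as asked, in the order asked, and still so for the second after the job is handed in, with the robot touching nothing.
It also fails if it takes over 38 s, if anything falls off the work surface, if the arm or the gripper's body presses on something with over 40 N, if the wrist force passes 120 N, or if a joint passes its speed limit or range.

### The arm

A 6-joint arm with a two-finger parallel gripper is mounted at the origin on the work surface. World frame = base frame: x ahead of the robot, y to its left, z up, the work surface at z = 0. Lengths are in m, angles in rad, forces in N, time in s.
With the tool pointing down it reaches from about 0.275 to 0.75 m from the base axis. Payload 10.2 kg.
Tool frame: the origin (TCP) lies on the mounting face of the last link; the fingertips stand 173 mm ahead of it and the grasp point (between the pads) lies 155 mm ahead of it; z points along the fingers, y is the line along which they close (so a half turn about z gives the same grasp; the last joint's range is limited). The gripper opens to 85 mm and grips with 20 to 120 N. Pads are 22 mm wide; open, the fingers measure 114 mm over their backs; the gripper's body (76 mm by 85 mm) begins 54 mm behind the grasp point. The pads swing forward as they close: fully open they stand 13 mm farther back than shut.
Start: joints at [-1.437, 0.313, 1.498, -0, 1.331, -0.223], TCP at [0.183, -0.492, 0.405] pointing down, gripper open.
Joint ranges: [-2.94, 2.94], [-0.97, 2.17], [0.19, 2.56], [-1.23, 4.37], [0.02, 3.11], [-2.88, 2.88]. Speed limits (rad/s): [2.39, 2.39, 3.01, 3.14, 3.14, 3.14].

### API

Orientations are given as a unit quaternion [w, x, y, z].
In Python, from station import env gives the robot as it stands.
- The arm moves only by the shell command python3 -m creep 'ROWS' [FORCE]. ROWS is JSON, a list of rows, each an object of numbers: "grip": the opening in per cent of the stroke, from 0 (shut) to 100 (fully open); "dx", "dy", "dz": the shift along the tool's x, y, z each as a share of 0.5 m, from -1 to 1; "roll": the turn about the tool's z as a share of 45 degrees, from -1 to 1. A call has 1 to 20 rows; each row shifts and turns the commanded pose from where the row before left it, along the tool's axes as they then stand; what a row does not reach is not made up. A row lasts 1/10 s, in which the tool goes at most 50 mm and 8.59 degrees, less where a joint would pass 70% of its speed; a pose out of reach is approached as far as the arm can. A call with a number of a shift or a turn outside -1 to 1 is refused whole. A call with a gripper value outside its range is refused whole. The fingers move at their own pace and stop on an object; FORCE is the grip in N (left out, the last holds). Time passes only in rows, so rows that do not move let the fingers close. It gives the time, the measured TCP pose, the force, the opening and the grip force at its end, in the units of the state.
- env.get_obs(): the state, without advancing time (a new reading comes with each control period).
- env.grab_frame(name): name is "scene" or "top" or "wrist"; returns a dict with "frame" (420x560x3 uint8, red, green, blue), "fx", "fy", "cx", "cy" (pixels), "world_from_camera" (4x4, takes a point from camera to world coordinates); the wrist camera has in their place "mount" (4x4, takes a point from camera to tool coordinates, whose origin is the TCP and whose axes are the flange's). Camera axes: x right, y down, z forward; pixel columns grow to the right and rows downward; lengths in m; the calibration is good to about 2 mm. A picture is of the moment at which its call begins: read the wrist's pose just before it. There is no depth.
- env.sign_off(): hands the job in; it is judged then, once.
Trained networks look in the newest picture that a camera, given by its name, has taken for a name from the list of things; names that differ only in an ending like _2 or _b are one class to them, and where a whole thing is asked for, a point or a joint stands for the part that bears it (a point fixed in the world has none). Each returns a list of dicts, best first, with "confidence" (0 to 1); they miss things now and then, are a little off and sometimes report something else, mostly with a low value. They report only what shows in the picture. A call takes as long as a camera call. They do not tell look-alikes from the thing itself.
- env.recognise(query, camera): "at" ([x, y, z] in m, in world coordinates, good to about 4 mm: the middle of the surface that is visible of it).
- env.tip_of(query, camera): "at" ([x, y, z] in m, in world coordinates, good to about 4 mm: a listed point, or the origin of a listed thing).
The state is a dict: "time": time; "q": joint angles; "joint_vel": joint speeds; "effort": joint torques, N m; "position": TCP position; "orientation": TCP orientation; "contact_force": force on the tool from outside, world axes, zero at the start; "torque": the same for the moment, N m; "opening": finger opening in m; "grasp_force": force on a finger pad.
Only numpy, scipy, OpenCV 4.12 (cv2) and the standard library are available. Lean on these libraries where they do the work, as an engineer would, in place of code of your own. Each camera call takes 0.05 s, during which the arm holds its last target. There are 200 camera calls.

## Working session

There is one attempt and no reset: what is moved stays moved. The work goes in short steps, Python scripts to look and compute and a shell command to move; the robot and the scene stay as the last step left them, time stands still between calls to the robot, and variables do not carry over. Pictures are saved under pics/ and viewed, at most 10 in all, crops included, and the job is handed in when it is done.

```bash
mkdir -p pics; cat > h.py <<'E'
import cv2,numpy as np
from station import env
def save(n,f): cv2.imwrite(f'pics/{f}.png',cv2.cvtColor(n['frame'],cv2.COLOR_RGB2BGR))
def proj(n,p):
    c=np.linalg.inv(n['world_from_camera'])@np.r_[p,1]
    return np.round([n['fx']*c[0]/c[2]+n['cx'],n['fy']*c[1]/c[2]+n['cy']])
E
python3 - <<'E'
from h import *
o=env.get_obs();print(o['time'],o['position'],o['orientation'],o['contact_force'],o['opening'])
ims=[]
for c in('scene','top'):
    n=env.grab_frame(c);ims.append(n)
    print(c,np.round(n['world_from_camera'],3).tolist(),n['fx'])
    for q in('case','lip','flap_edge','flap_ridge','discs'):
        for r in env.tip_of(q,c)[:4]: print(c,q,np.round(r['at'],3),round(r['confidence'],2),proj(n,r['at']))
cv2.imwrite('pics/a.png',cv2.cvtColor(np.vstack([i['frame'] for i in ims])[:, :],cv2.COLOR_RGB2BGR))
for i,k in zip(ims,'st'): save(i,'a'+k)
E
```

```text
0.0 [ 0.18336104 -0.49189533  0.40412126] [-6.69990961e-04  9.84125045e-01  1.77475193e-01  4.53137792e-05] [-0.12067585  0.38265117  0.03221052] 0.08544396908102556
scene [[0.773, 0.549, -0.317, 0.891], [0.634, -0.66, 0.403, -0.435], [0.012, -0.512, -0.859, 1.007], [0.0, 0.0, 0.0, 1.0]] 392.7189468165768
scene case [ 0.301 -0.269 -0.   ] 0.79 [156. 243.]
scene case [ 0.331 -0.068  0.003] 0.72 [213. 202.]
scene case [ 0.498  0.152 -0.001] 0.64 [301. 186.]
scene case [ 0.53  -0.057  0.002] 0.58 [265. 237.]
scene lip [ 0.556 -0.1    0.054] 0.95 [262. 244.]
scene lip [0.546 0.115 0.054] 0.94 [307. 192.]
scene lip [ 0.366 -0.098  0.054] 0.81 [212. 206.]
scene lip [ 0.326 -0.316  0.055] 0.71 [143. 251.]
scene flap_edge [ 0.325 -0.306  0.052] 0.95 [146. 248.]
scene flap_edge [ 0.503 -0.006  0.141] 0.86 [269. 194.]
scene flap_edge [0.534 0.118 0.047] 0.72 [304. 190.]
scene flap_ridge [ 0.344 -0.074  0.055] 0.73 [212. 196.]
scene flap_ridge [ 0.495 -0.004  0.111] 0.66 [267. 198.]
scene flap_ridge [ 0.306 -0.284  0.057] 0.61 [147. 238.]
scene flap_ridge [0.514 0.139 0.05 ] 0.55 [303. 182.]
sc
[... 307 characters left out ...]
057  0.   ] 0.77 [297. 209.]
top case [ 0.503  0.151 -0.   ] 0.69 [208. 222.]
top lip [ 0.554 -0.098  0.051] 0.85 [317. 196.]
top lip [ 0.367 -0.1    0.058] 0.83 [320. 282.]
top lip [ 0.325 -0.313  0.052] 0.7 [420. 299.]
top flap_edge [ 0.323 -0.305  0.05 ] 0.97 [415. 300.]
top flap_edge [ 0.365 -0.091  0.05 ] 0.89 [316. 282.]
top flap_edge [ 0.502 -0.009  0.144] 0.68 [277. 215.]
top flap_edge [0.537 0.122 0.048] 0.68 [218. 205.]
top flap_ridge [ 0.345 -0.081  0.051] 0.95 [312. 292.]
top flap_ridge [ 0.314 -0.289  0.052] 0.85 [409. 305.]
top flap_ridge [0.517 0.139 0.052] 0.72 [210. 214.]
top flap_ridge [ 0.5   -0.001  0.111] 0.61 [274. 218.]
top discs [ 0.525 -0.062  0.004] 0.93 [299. 211.]
```

View pics/as.png

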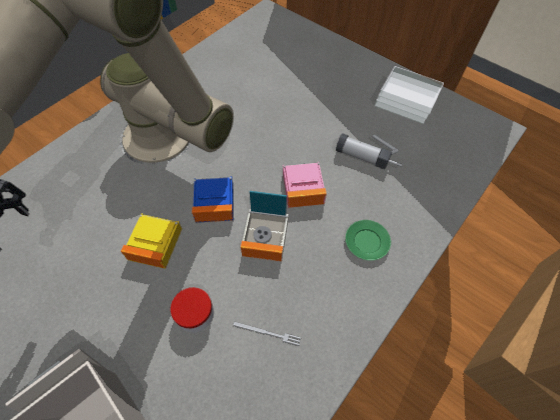

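View pics/at.png

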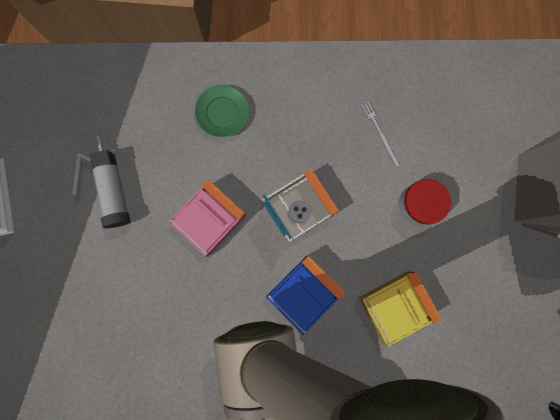

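The cream case with the teal flap is at scene (265,232) and top (300,208). The look-alikes in top are blue (303,296), pink (208,218) and yellow (400,308). Only the cream one is open, with an upright teal flap and discs inside, so that's the target. Its x axis points at about -60° in world. I'll shut the gripper, turn the tool and hover behind the flap, then confirm from there.

```bash
python3 -m creep '[{"roll":0.178,"grip":0},{"roll":0.178,"grip":0},{"roll":0.178,"grip":0},{"roll":0.178,"grip":0},{"roll":0.178,"grip":0},{"roll":0.178,"grip":0},{"roll":0.178,"grip":0},{"roll":0.178,"grip":0},{"roll":0.178,"grip":0},{"roll":0.178,"grip":0}]' 20
python3 -m creep '[{"dx":-0.04,"dy":-0.069},{"dx":-0.04,"dy":-0.069},{"dx":-0.04,"dy":-0.069},{"dx":-0.04,"dy":-0.069},{"dx":-0.04,"dy":-0.069},{"dx":-0.04,"dy":-0.069},{"dx":-0.04,"dy":-0.069},{"dx":-0.04,"dy":-0.069},{"dx":-0.04,"dy":-0.069},{"dx":-0.04,"dy":-0.069},{"dx":-0.04,"dy":-0.069},{"dx":-0.04,"dy":-0.069},{"dx":-0.04,"dy":-0.069},{"dx":-0.04,"dy":-0.069},{"dx":-0.04,"dy":-0.069},{"dx":0},{"dx":0}]'
cat >> h.py <<'E'
from scipy.spatial.transform import Rotation as R
def wristT(o):
    T=np.eye(4);T[:3,:3]=R.from_quat(np.roll(o['orientation'],-1)).as_matrix();T[:3,3]=o['position'];return T
def wrist():
    o=env.get_obs();n=env.grab_frame('wrist');n['world_from_camera']=wristT(o)@np.array(n['mount']);return n,o
E
python3 - <<'E'
from h import *
n,o=wrist();save(n,'w1');print(np.round(wristT(o),3).tolist(),np.round(n['mount'],3).tolist(),o['opening'])
for c in('wrist','top'):
    if c=='top': m=n;n=env.grab_frame('top');f=n['frame'][150:270,230:390];cv2.imwrite('pics/crop1.png',cv2.resize(f[:,:,::-1],None,fx=4,fy=4,interpolation=3))
    for q in('case','lip','flap_edge','flap_ridge','discs'):
        for r in env.tip_of(q,c)[:4]: print(c,q,np.round(r['at'],3),round(r['confidence'],2),proj(n,r['at']))
E
```

```text
[[0.937, 0.349, 0.0, 0.183], [0.349, -0.937, -0.0, -0.492], [0.0, 0.0, -1.0, 0.405], [0.0, 0.0, 0.0, 1.0]] [[0.001, -0.949, -0.314, 0.08], [1.0, 0.001, 0.001, -0.001], [-0.001, -0.314, 0.949, 0.032], [0.0, 0.0, 0.0, 1.0]] 0.08503963295501718
top case [ 0.3   -0.268  0.002] 0.96 [392. 309.]
top case [ 0.331 -0.064  0.001] 0.86 [302. 296.]
top case [0.502 0.15  0.001] 0.72 [208. 223.]
top lip [ 0.323 -0.314  0.052] 0.97 [420. 300.]
top lip [0.54  0.116 0.054] 0.92 [220. 203.]
top lip [ 0.369 -0.101  0.058] 0.73 [321. 281.]
top lip [ 0.558 -0.096  0.049] 0.64 [316. 194.]
top flap_edge [0.541 0.12  0.05 ] 0.88 [218. 203.]
top flap_edge [ 0.501 -0.006  0.145] 0.72 [276. 216.]
top flap_edge [ 0.323 -0.312  0.055] 0.64 [419. 300.]
top flap_edge [ 0.365 -0.092  0.051] 0.62 [317. 282.]
top flap_ridge [ 0.346 -0.08   0.054] 0.81 [311. 291.]
top flap_ridge [0.518 0.143 0.051] 0.67 [208. 214.]
top flap_ridge [ 0.501 -0.001  0.114] 0.63 [273. 217.]
top discs [ 0.524 -0.057  0.004] 0.77 [297. 212.]validation failed for argument at $[0]...
validation failed for argument at $[0]...
```

View pics/w1.png

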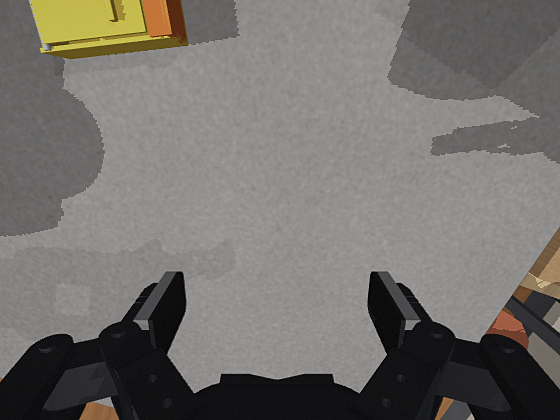

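View pics/crop1.png

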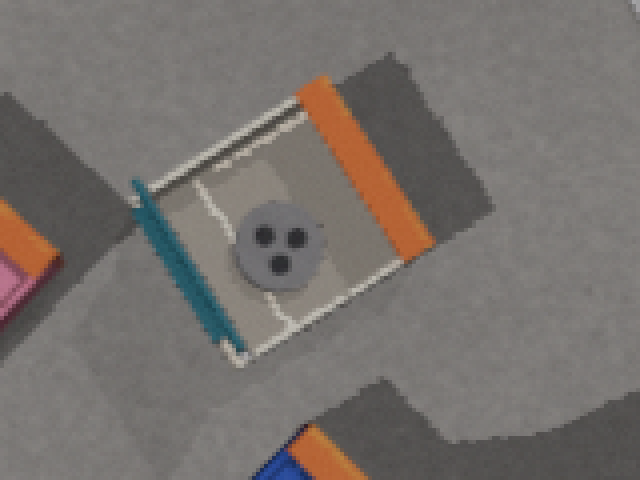

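The crop confirms the target: cream case, teal flap upright at crop (185,265), orange lip at (365,165), discs at (280,245). The rows were refused, so I'll give every key.

```bash
python3 -m creep '[{"grip":0,"dx":0,"dy":0,"dz":0,"roll":0.178},{"grip":0,"dx":0,"dy":0,"dz":0,"roll":0.178},{"grip":0,"dx":0,"dy":0,"dz":0,"roll":0.178},{"grip":0,"dx":0,"dy":0,"dz":0,"roll":0.178},{"grip":0,"dx":0,"dy":0,"dz":0,"roll":0.178},{"grip":0,"dx":0,"dy":0,"dz":0,"roll":0.178},{"grip":0,"dx":0,"dy":0,"dz":0,"roll":0.178},{"grip":0,"dx":0,"dy":0,"dz":0,"roll":0.178},{"grip":0,"dx":0,"dy":0,"dz":0,"roll":0.178},{"grip":0,"dx":0,"dy":0,"dz":0,"roll":0.178}]' 20
```

```text
time: 2.2
position: [0.1834, -0.4919, 0.4047]
orientation: [-0.0, 0.866, -0.5, -0.0]
contact_force: [-0.3, -0.9, -0.5]
opening: 0.0
grasp_force: 0.0
```

```bash
python3 -m creep '[{"grip":0,"dx":-0.04,"dy":-0.069,"dz":0,"roll":0},{"grip":0,"dx":-0.04,"dy":-0.069,"dz":0,"roll":0},{"grip":0,"dx":-0.04,"dy":-0.069,"dz":0,"roll":0},{"grip":0,"dx":-0.04,"dy":-0.069,"dz":0,"roll":0},{"grip":0,"dx":-0.04,"dy":-0.069,"dz":0,"roll":0},{"grip":0,"dx":-0.04,"dy":-0.069,"dz":0,"roll":0},{"grip":0,"dx":-0.04,"dy":-0.069,"dz":0,"roll":0},{"grip":0,"dx":-0.04,"dy":-0.069,"dz":0,"roll":0},{"grip":0,"dx":-0.04,"dy":-0.069,"dz":0,"roll":0},{"grip":0,"dx":-0.04,"dy":-0.069,"dz":0,"roll":0},{"grip":0,"dx":-0.04,"dy":-0.069,"dz":0,"roll":0},{"grip":0,"dx":-0.04,"dy":-0.069,"dz":0,"roll":0},{"grip":0,"dx":-0.04,"dy":-0.069,"dz":0,"roll":0},{"grip":0,"dx":-0.04,"dy":-0.069,"dz":0,"roll":0},{"grip":0,"dx":-0.04,"dy":-0.069,"dz":0,"roll":0},{"grip":0,"dx":0,"dy":0,"dz":0,"roll":0},{"grip":0,"dx":0,"dy":0,"dz":0,"roll":0}]'
cat >> h.py <<'E'
ex=np.array([.5,-.866,0]);ey=np.array([.866,.5,0]);O=np.array([.531,-.057,0])
def cf(p): d=np.array(p)-O; return np.round(np.array([d@ex,d@ey,d[2]])*1000,1)   # world->case mm
E
python3 - <<'E'
from h import *
n,o=wrist();save(n,'w2');print('tip',cf(o['position']-np.array([0,0,.173])))
for c in('wrist','scene'):
    if c!='wrist': n=env.grab_frame(c)
    for q in('case','lip','flap_edge','flap_ridge'):
        for r in env.tip_of(q,c)[:4]:
            if np.linalg.norm(r['at'][:2]-O[:2])<.1: print(c,q,cf(r['at']),round(r['confidence'],2),proj(n,r['at']))
E
```

```text
time: 3.9
position: [0.4784, 0.0288, 0.4045]
orientation: [0.0, 0.868, -0.497, -0.0]
contact_force: [0.0, -0.8, -0.3]
opening: -0.0
grasp_force: 0.0
tip [-100.6   -2.6  231.5]
wrist case [ 0.3  2.3 -1.1] 0.8 [272.  85.]
wrist lip [46.3  1.1 55.4] 0.56 [273.  25.]
wrist flap_edge [-55.   -2.7 136.7] 0.85 [276. 154.]
wrist flap_edge [ 0.4 -9.3  7. ] 0.68 [283.  84.]
wrist flap_ridge [-64.2  -0.8 109.9] 0.73 [274. 161.]
scene case [-1.8 -3.1  0.4] 0.62 [265. 237.]
scene lip [52.2  3.7 56.2] 0.78 [263. 245.]
scene flap_edge [-6.160e+01  1.000e-01  1.449e+02] 0.9 [268. 192.]
scene flap_ridge [-63.9  -2.  113.1] 0.81 [268. 197.]
```

View pics/w2.png

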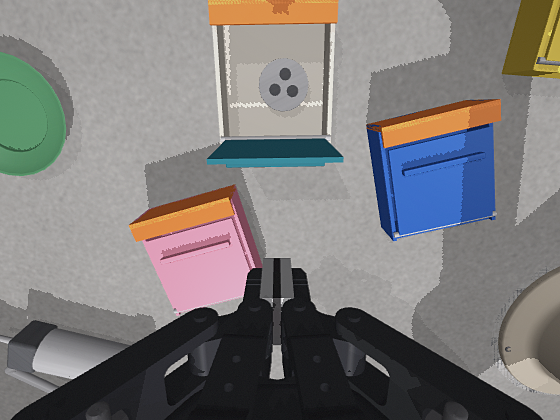

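Gripper shut at about (277,262), and the flap's top edge is at row 150, square to the tool. Descend behind the flap, then fold it along an arc, keeping the tip below the ridge.

```bash
python3 -m creep '[{"grip":0,"dx":0.009,"dy":-0.001,"dz":0.0655,"roll":0},{"grip":0,"dx":0.009,"dy":-0.001,"dz":0.0655,"roll":0},{"grip":0,"dx":0.009,"dy":-0.001,"dz":0.0655,"roll":0},{"grip":0,"dx":0.009,"dy":-0.001,"dz":0.0655,"roll":0},{"grip":0,"dx":0,"dy":0,"dz":0,"roll":0},{"grip":0,"dx":0,"dy":0,"dz":0,"roll":0}]'
python3 -m creep '[{"grip":0,"dx":0.012,"dy":0,"dz":0,"roll":0},{"grip":0,"dx":0.012,"dy":0,"dz":0,"roll":0},{"grip":0,"dx":0.012,"dy":0,"dz":0,"roll":0},{"grip":0,"dx":0.0125,"dy":0,"dz":0.0015,"roll":0},{"grip":0,"dx":0.0125,"dy":0,"dz":0.0015,"roll":0},{"grip":0,"dx":0.0125,"dy":0,"dz":0.0015,"roll":0},{"grip":0,"dx":0.0117,"dy":0,"dz":0.0055,"roll":0},{"grip":0,"dx":0.0117,"dy":0,"dz":0.0055,"roll":0},{"grip":0,"dx":0.0117,"dy":0,"dz":0.0055,"roll":0},{"grip":0,"dx":0,"dy":0,"dz":0,"roll":0},{"grip":0,"dx":0,"dy":0,"dz":0,"roll":0}]'
python3 - <<'E'
from h import *
n,o=wrist();save(n,'w3');print('tip',cf(o['position']-np.array([0,0,.173])),o['contact_force'])
s=env.grab_frame('scene');cv2.imwrite('pics/b.png',np.hstack([n['frame'],cv2.resize(s['frame'][140:290,215:325],(308,420),interpolation=2)])[:,60:,::-1])
for c in('wrist','scene'):
    for q in('lip','flap_edge','flap_ridge'):
        for r in env.tip_of(q,c)[:4]:
            if np.linalg.norm(r['at'][:2]-O[:2])<.1: print(c,q,cf(r['at']),round(r['confidence'],2))
E
```

```text
time: 5.0
position: [0.4895, 0.0138, 0.2745]
orientation: [-0.0, 0.867, -0.497, 0.0]
contact_force: [-0.0, 0.0, 0.5]
opening: 0.0002
grasp_force: 0.0
time: 6.1
position: [0.5167, -0.0331, 0.2631]
orientation: [0.0, 0.867, -0.497, -0.0]
contact_force: [0.5, -0.0, 0.4]
opening: 0.0002
grasp_force: 0.0
tip [-27.8  -0.4  90.1] [ 0.48531018 -0.02202856  0.37987719]
wrist lip [50.8  2.3 54. ] 0.66
wrist flap_edge [ 10.7  -1.2 117.4] 0.62
wrist flap_ridge [-17.9   0.5  98.4] 0.87
scene flap_edge [  9.1   0.3 122.1] 0.82
scene flap_ridge [-14.9  -2.  102.1] 0.85
```

View pics/b.png

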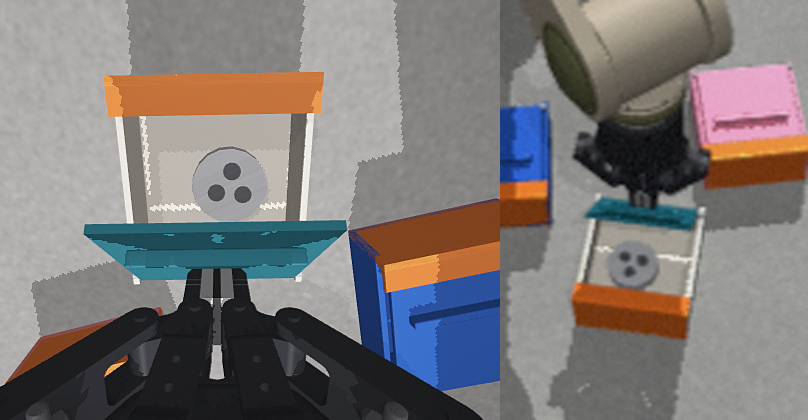

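The flap is leaning about 52° with its edge at about (215,235). The tip sits on the outer face at the hinge side of the ridge. I'll carry on folding.

```bash
python3 -m creep '[{"grip":0,"dx":0.0088,"dy":0,"dz":0.0093,"roll":0},{"grip":0,"dx":0.0088,"dy":0,"dz":0.0093,"roll":0},{"grip":0,"dx":0.0088,"dy":0,"dz":0.0093,"roll":0},{"grip":0,"dx":0.006,"dy":0,"dz":0.013,"roll":0},{"grip":0,"dx":0.006,"dy":0,"dz":0.013,"roll":0},{"grip":0,"dx":0.002,"dy":0,"dz":0.008,"roll":0},{"grip":0,"dx":0.002,"dy":0,"dz":0.008,"roll":0},{"grip":0,"dx":0,"dy":0,"dz":0,"roll":0},{"grip":0,"dx":0,"dy":0,"dz":0,"roll":0}]'
python3 - <<'E'
from h import *
n,o=wrist();save(n,'w4');print('tip',cf(o['position']-np.array([0,0,.173])),o['contact_force'])
for q in('lip','flap_edge','flap_ridge'):
        for r in env.tip_of(q,'wrist')[:4]:
            if np.linalg.norm(r['at'][:2]-O[:2])<.1: print(q,cf(r['at']),round(r['confidence'],2))
E
```

```text
time: 7.4
position: [0.5273, -0.0513, 0.2282]
orientation: [0.0, 0.868, -0.497, -0.0]
contact_force: [0.7, -0.6, 1.3]
opening: 0.0
grasp_force: 0.5
tip [-6.8 -0.3 55.2] [ 0.7471446  -0.58662899  1.31510106]
lip [47.3  4.3 53.9] 0.83
flap_edge [43.4 -1.7 55.1] 0.84
flap_ridge [13.4  4.2 53.8] 0.81
```

View pics/w4.png

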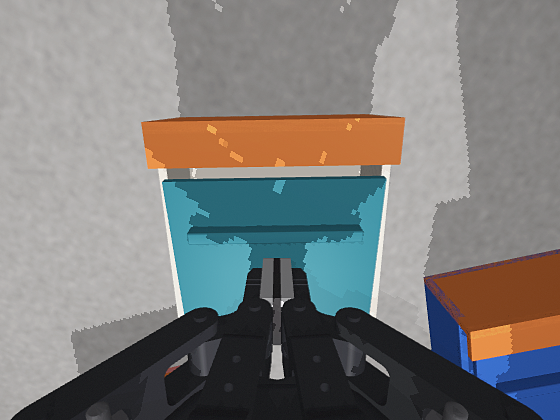

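The flap is nearly level, with its edge at row 178 just short of the lip edge at row 167. The ridge is at row 240, ahead of the tip. Press down gently.

```bash
python3 -m creep '[{"grip":0,"dx":0,"dy":0,"dz":0.004,"roll":0},{"grip":0,"dx":0,"dy":0,"dz":0.004,"roll":0},{"grip":0,"dx":0,"dy":0,"dz":0.003,"roll":0},{"grip":0,"dx":0,"dy":0,"dz":0,"roll":0},{"grip":0,"dx":0,"dy":0,"dz":0,"roll":0}]'
```

```text
time: 8.1
position: [0.5275, -0.0514, 0.2231]
orientation: [0.0, 0.868, -0.497, 0.0]
contact_force: [-0.4, -1.8, 5.4]
opening: -0.0001
grasp_force: 2.8
```

```bash
python3 -m creep '[{"grip":0,"dx":0.006,"dy":0,"dz":0.001,"roll":0},{"grip":0,"dx":0.006,"dy":0,"dz":0,"roll":0},{"grip":0,"dx":0.006,"dy":0,"dz":0,"roll":0},{"grip":0,"dx":0.006,"dy":0,"dz":0,"roll":0},{"grip":0,"dx":0,"dy":0,"dz":0,"roll":0},{"grip":0,"dx":0,"dy":0,"dz":0,"roll":0}]'
python3 - <<'E'
from h import *
n,o=wrist();save(n,'w5');print('tip',cf(o['position']-np.array([0,0,.173])),o['contact_force'],o['contact_force']@ex)
E
```

```text
time: 8.7
position: [0.5336, -0.0616, 0.2228]
orientation: [-0.0, 0.867, -0.497, 0.0]
contact_force: [-2.0, 0.1, 8.7]
opening: 0.0002
grasp_force: 4.3
tip [ 5.2 -0.1 49.8] [-1.97274259  0.12386984  8.66317969] -1.0936425734852713
```

View pics/w5.png

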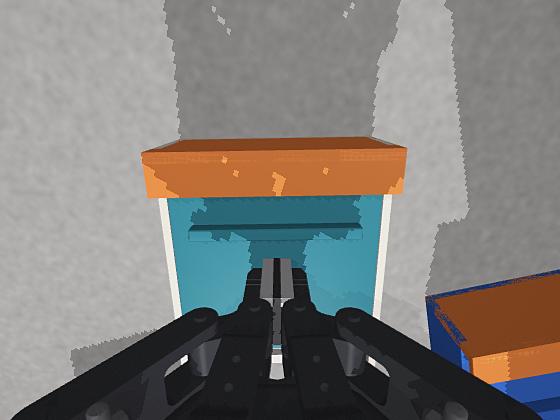

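The edge has already entered under the lip: no gap at row 197, and the ridge is at row 235 just ahead of the tip. Keep pushing.

```bash
python3 -m creep '[{"grip":0,"dx":0.005,"dy":0,"dz":0,"roll":0},{"grip":0,"dx":0.005,"dy":0,"dz":0,"roll":0},{"grip":0,"dx":0.005,"dy":0,"dz":0,"roll":0},{"grip":0,"dx":0.005,"dy":0,"dz":0,"roll":0},{"grip":0,"dx":0.005,"dy":0,"dz":0,"roll":0},{"grip":0,"dx":0.005,"dy":0,"dz":0,"roll":0},{"grip":0,"dx":0,"dy":0,"dz":0,"roll":0},{"grip":0,"dx":0,"dy":0,"dz":0,"roll":0}]'
python3 - <<'E'
from h import *
n,o=wrist();save(n,'w6');print('tip',cf(o['position']-np.array([0,0,.173])),o['contact_force'],o['contact_force']@ex)
E
```

```text
time: 9.55
position: [0.5409, -0.074, 0.2226]
orientation: [-0.0, 0.868, -0.497, -0.001]
contact_force: [-2.7, 2.8, 8.9]
opening: 0.0003
grasp_force: 4.2
tip [19.7  0.1 49.6] [-2.70084516  2.78518498  8.86245726] -3.762392774048348
```

View pics/w6.png

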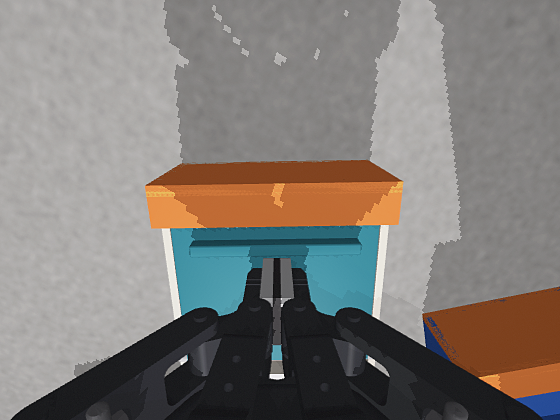

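Ridge at row 248 and the tip just behind it at row 258. I'll push on to the stop, watching the force.

```bash
python3 -m creep '[{"grip":0,"dx":0.004,"dy":0,"dz":0,"roll":0},{"grip":0,"dx":0.004,"dy":0,"dz":0,"roll":0},{"grip":0,"dx":0,"dy":0,"dz":0,"roll":0}]'
python3 -m creep '[{"grip":0,"dx":0.004,"dy":0,"dz":0,"roll":0},{"grip":0,"dx":0,"dy":0,"dz":0,"roll":0}]'
```

```text
time: 9.9
position: [0.5427, -0.077, 0.2223]
orientation: [-0.001, 0.867, -0.497, -0.002]
contact_force: [-3.9, 6.9, 9.7]
opening: 0.0002
grasp_force: 8.1
time: 10.1
position: [0.5432, -0.0778, 0.2219]
orientation: [-0.001, 0.867, -0.497, -0.004]
contact_force: [-6.3, 14.7, 11.4]
opening: -0.0001
grasp_force: 12.4
```

The horizontal force rose to about 16 N with the tip at x≈24 mm, as predicted for a tuck of 18 mm, so it's at the stop. Relax, lift clear and check.

```bash
python3 -m creep '[{"grip":0,"dx":-0.003,"dy":0,"dz":-0.001,"roll":0},{"grip":0,"dx":-0.002,"dy":0,"dz":-0.004,"roll":0},{"grip":0,"dx":-0.001,"dy":0,"dz":-0.008,"roll":0},{"grip":0,"dx":0,"dy":0,"dz":-0.03,"roll":0},{"grip":0,"dx":0,"dy":0,"dz":-0.06,"roll":0},{"grip":0,"dx":0,"dy":0,"dz":-0.06,"roll":0},{"grip":0,"dx":-0.05,"dy":0,"dz":-0.06,"roll":0},{"grip":0,"dx":-0.05,"dy":0,"dz":0,"roll":0},{"grip":0,"dx":0,"dy":0,"dz":0,"roll":0},{"grip":0,"dx":0,"dy":0,"dz":0,"roll":0},{"grip":0,"dx":0,"dy":0,"dz":0,"roll":0}]'
python3 - <<'E'
from h import *
n,o=wrist();print('tip',cf(o['position']-np.array([0,0,.173])),o['contact_force'])
s=env.grab_frame('top');cv2.imwrite('pics/c.png',np.hstack([n['frame'],cv2.resize(s['frame'][150:270,250:350],(350,420),interpolation=2)])[:,110:,::-1])
for c in('wrist','top'):
    for q in('lip','flap_ridge','flap_edge'):
        for r in env.tip_of(q,c)[:4]:
            if np.linalg.norm(r['at'][:2]-O[:2])<.1: print(c,q,cf(r['at']),round(r['confidence'],2),proj(n if c=='wrist' else s,r['at']))
# expected ridge face centre pixel for tuck 0.018 and 0.012, theta .04
for t in(18,14,10):
    x=-50+t+67*np.cos(.04);z=46+67*.04+8
    print(t,proj(n,O+ex*x/1e3+np.array([0,0,z/1e3])), 'lip',proj(n,O+ex*.05+np.array([0,0,.057])))
E
```

```text
time: 11.2
position: [0.5176, -0.0347, 0.3334]
orientation: [0.0, 0.867, -0.498, -0.0]
contact_force: [-0.6, -0.1, -0.4]
opening: -0.0001
grasp_force: 0.0
tip [-26.1  -0.4 160.4] [-0.61192747 -0.06743622 -0.3597517 ]
wrist lip [48.4  2.8 53. ] 0.88 [272. 113.]
wrist flap_ridge [28.9  2.5 54.9] 0.59 [272. 140.]
18 [275. 132.] lip [275. 111.]
14 [275. 137.] lip [275. 111.]
10 [275. 143.] lip [275. 111.]
```

View pics/c.png

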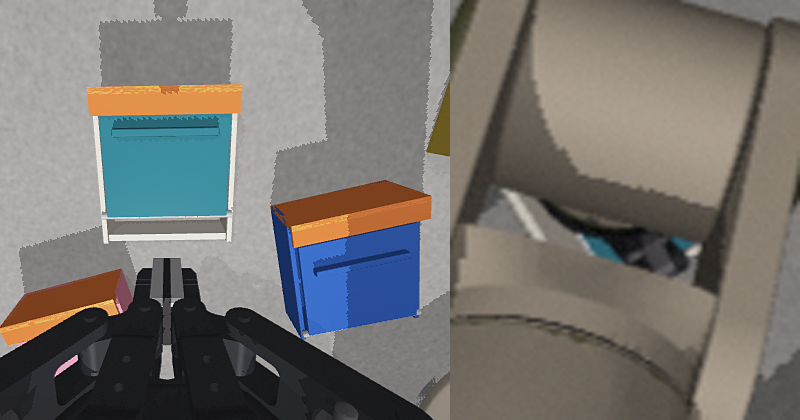

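The flap is shut under the lip: lip edge at row 115, ridge at about row 130, flap hinge edge at row 217, case end at row 241. I'll check the tuck numerically.

```bash
python3 - <<'E'
from h import *
n,o=wrist();f=n['frame'].astype(int)
print('t',o['time'])
for r in list(range(108,142))+list(range(210,246)): print(r,f[r,255:265].mean(0).astype(int).tolist(),end=' ; ')
print()
P=lambda x,z:(proj(n,O+ex*x/1e3+np.array([0,0,z/1e3])))[1]
print('lip top/bottom',P(50,57),P(50,53),'case end',P(-58,46))
for t in(18,15,12):print(t,'ridge top hinge corner',P(17+t,60.5),'base',P(17+t,52.7),'front top',P(23+t,60.7),'flap end top',P(-50+t,50),P(-50+t,46))
E
```

```text
t 11.6
108 [227, 146, 74] ; 109 [228, 145, 74] ; 110 [227, 145, 74] ; 111 [228, 145, 74] ; 112 [232, 145, 72] ; 113 [251, 147, 63] ; 114 [96, 133, 140] ; 115 [45, 133, 156] ; 116 [53, 131, 150] ; 117 [54, 128, 146] ; 118 [45, 109, 126] ; 119 [41, 99, 116] ; 120 [42, 101, 117] ; 121 [42, 101, 117] ; 122 [42, 101, 117] ; 123 [42, 101, 116] ; 124 [42, 102, 117] ; 125 [43, 104, 119] ; 126 [38, 92, 106] ; 127 [19, 51, 60] ; 128 [49, 121, 138] ; 129 [64, 147, 166] ; 130 [61, 142, 160] ; 131 [60, 141, 159] ; 132 [61, 141, 161] ; 133 [61, 144, 160] ; 134 [64, 147, 164] ; 135 [51, 126, 144] ; 136 [56, 133, 150] ; 137 [56, 133, 151] ; 138 [56, 132, 150] ; 139 [58, 137, 155] ; 140 [59, 138, 157] ; 141 [60, 141, 159] ; 210 [69, 149, 165] ; 211 [69, 149, 165] ; 212 [69, 148, 166] ; 213 [68, 148, 166] ; 214 [65, 147, 165] ; 215 [46, 139, 158] ; 216 [227, 224, 227] ; 217 [210, 206, 210] ; 218 [168, 162, 152] ; 219 [177, 172, 163] ; 220 [114, 110, 105] ; 221 [110, 106, 101] ; 222 [114, 110, 105] ; 223 [124, 120, 114] ; 224 [123, 119, 113] ; 225 [123, 118, 113] ; 226 [122, 118, 113] ; 227 [123, 118, 113] ; 228 [123, 119, 113] ; 229 [123, 119, 113] ; 230 [122, 118, 113] ; 231 [120, 116, 110] ; 232 [110, 106, 100] ; 233 [189, 186, 180] ; 234 [241, 239, 234] ; 235 [233, 232, 227] ; 236 [231, 230, 225] ; 237 [232, 230, 226] ; 238 [235, 234, 229] ; 239 [224, 223, 218] ; 240 [159, 157, 156] ; 241 [167, 165, 163] ; 242 [174, 172, 171] ; 243 [174, 172, 170] ; 244 [173, 171, 169] ; 245 [172, 170, 169] ; 
lip top/bottom 110.0 110.0 case end 240.0
18 ridge top hinge corner 131.0 base 130.0 front top 123.0 flap end top 213.0 211.0
15 ridge top hinge corner 135.0 base 135.0 front top 127.0 flap end top 216.0 215.0
12 ridge top hinge corner 140.0 base 139.0 front top 131.0 flap end top 220.0 218.0
```

Measured against the lip edge, the ridge is 21 px away (21 expected for an 18 mm tuck) and the flap's hinge end 102 px away (103 expected). So the flap is fully home and has stayed shut. Handing in.

```bash
python3 -c "
from station import env
print(env.sign_off())"
```

```text
the job is handed in; nothing more can be done
None
```

The teal flap is folded down and pushed fully home under the orange lip, and it stayed shut when I let go; the job is handed in after about 12 s of robot time, with the arm clear and nothing else touched.

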